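# Swap the blank for the keyed slide carrier

### The arm

A 6-joint arm with a two-finger parallel gripper is mounted at the origin on the work surface; the furniture and walls round the work are solid. World frame = base frame: x ahead of the robot, y to its left, z up, the work surface at z = 0. Lengths are in m, angles in rad, forces in N, time in s.
With the tool pointing down it reaches from about 0.3 to 0.775 m from the base axis. Payload 14.6 kg.
Tool frame: the origin (TCP) lies between the finger pads; the fingertips stand ctrl.tip_extent ahead of it and the grasp point (between the pads) lies 3 mm ahead of it (ctrl.tip_extent is the distance from the TCP to the fingertips, in m); z points along the fingers, y is the line along which they close (so a half turn about z gives the same grasp; the last joint's range is limited). The gripper opens to 94 mm and grips with 3 to 60 N. Pads are 16 mm wide; open, the fingers measure 119 mm over their backs; the gripper's body (75 mm by 177 mm) begins 78 mm behind the grasp point.
Start: joints at [1.137, 0.3, 1.521, -0, 1.321, -0.067], TCP at [0.197, 0.513, 0.227] pointing down, gripper open.
Joint ranges: [-3.03, 3.03], [-0.79, 2.21], [0.23, 2.52], [-1.04, 4.18], [0, 3.07], [-2.55, 2.55]. Speed limits (rad/s): [2.22, 2.22, 2.57, 3.14, 3.14, 3.14].

### API

Orientations are given as [roll, pitch, yaw] about the fixed x, y, z axes, in that order (R = Rz(yaw) Ry(pitch) Rx(roll)).
In Python, from station import ctrl, cam, telemetry, hand_in gives the robot as it stands (ctrl), with the cameras (cam), the readings (telemetry) and the job as plain functions.
- The arm moves only by the shell command python3 shift.py 'ROWS' [OPENING] [FORCE]. ROWS is a JSON list of rows, 1 to 10 of them, each of 6 numbers: dx, dy, dz in m, then a rotation vector rx, ry, rz in rad; each row shifts and turns the commanded pose from where the row before left it, along the tool's axes as they then stand; what a row does not reach is not made up. A row lasts 1/10 s, in which the tool goes at most 0.05 m and 0.15 rad, less where a joint would pass 70% of its speed; a pose out of reach is approached as far as the arm can. OPENING is the finger opening in m, set as the command begins (- or left out keeps the last). The fingers move at their own pace and stop on an object; FORCE is the grip in N (left out, the last holds). Time passes only in rows, so rows that do not move let the fingers close. It prints the time, the measured TCP pose, the force, the opening and the grip force at its end.
- telemetry.get_obs(): the state, without advancing time (a new reading comes with each control period).
- cam.camera(name): name is "side" or "top" or "wrist"; returns a dict with "pixels" (480x640x3 uint8, blue, green, red), "fx", "fy", "cx", "cy" (pixels), "k1" (the pictures are not rectified: a ray, as slopes to the right and down, at radius r is drawn at 1 + k1 r^2 times it, then the intrinsics apply), "extrinsics" (4x4, takes a point from camera to world coordinates). Camera axes: x right, y up, looking along -z (the intrinsics and any distortion apply to the point x, -y, -z); pixel columns grow to the right and rows downward; lengths in m; the calibration is good to about 2 mm. A picture is of the moment at which its call begins. There is no depth.
- hand_in(): hands the job in; it is judged then, once.
The state is a dict: "time_s": time; "qpos": joint angles; "joint_vel": joint speeds; "tau": joint torques, N m; "ee_pos": TCP position; "eef_rot": TCP orientation; "force": force on the tool from outside, world axes, zero at the start; "moment": the same for the moment, N m; "grip_width": finger opening in m; "grip_force": force on a finger pad.
Only numpy, scipy, OpenCV 4.12 (cv2) and the standard library are available. Lean on these libraries where they do the work, as an engineer would, in place of code of your own. Each camera call takes 0.05 s, during which the arm holds its last target. There are 200 camera calls.

### The job

One of the two white nests still holds the plain grey blank instead of a slide carrier with glasses. Take it out and lay it flat in the yellow tray, then seat the spare slide carrier fully home in the emptied nest: a pin at one end lets it in only one way round, so look for the pin, or turn the carrier half round if it stands proud. Drop neither part, and leave the other carrier and the bystanders (jar, tape roll, bottle, counter) where they are.

Things in the scene. Friction and masses are not known exactly. Their poses are not given: they have to be found in the camera images.
- nest_open: Fixed white loading nest that holds the blank at the start: plate 150 x 94 x 14 mm (x long, y short, z up); in its top a pocket 124 x 68 mm, 6 mm deep, its mouth chamfered 3.5 mm at 45 degrees. Origin: centre of the underside; pocket floor 8 mm above it. A steel pin stands in the pocket at one end (see pocket).
- pocket (a point): Centre of the floor of nest_open's pocket, axes as the nest's. A pin 8 mm thick, 12 mm high (6 mm above the rim) stands on the pocket's x axis, 52 mm from this point, at +x OR -x: it varies and is not told; look, or try. The other end has a flush plug. A carrier lowered level the wrong way round is stopped with its underside 12 mm above the floor.
- nest_full: Second fixed white nest of the same size and frame, already loaded with a slide carrier; its own pin stands at its +x end, whatever the end in nest_open. The two nests lie side by side, centres about 120 mm apart, and may change places.
- blank: Loose blank, the wrong part: grey plastic plate 120 x 64 x 10 mm (x long, y short), a notch in the middle of BOTH ends, no glasses, about 150 g. Origin: centre of the underside, z up. A black grip bar stands on its middle: 28 mm long along x, 16 mm thick along y, top 42 mm above the underside; pinch it with fingers closing along y.
- carrier_spare: Loose spare slide carrier, the right part, on the bench: aluminium plate 120 x 64 x 10 mm (x long, y short) with two cover glasses; grip bar as on the blank, but blue; about 150 g. Origin: centre of the underside, z up. One notch only, in the middle of its +x end: 14 mm wide, 16 mm deep. Seated, it rests on the pocket floor, centred in the nest, its notch round the pin.
- carrier_full: Another carrier of the same kind, seated in nest_full; leave it. Obstacles nearby: a white instrument box 130 mm high stands to the left of the nests, between them and the spare carrier, and a pipette stand 250 mm high to the left of the tray, close to the robot base; carry parts well over the box (tool at 0.3 m clears it).
- tray: Fixed low yellow return tray, open on top, outside 130 (x) x 170 (y) x 23 mm high, long along its y, inside 122 x 162 mm, walls 4 mm thick, inner floor 9 mm above its underside. Origin: centre of the underside. The blank fits in flat, with its x along the tray's y (either way round).
- jar: Bystander: white jar with red cap, 47 mm wide, 53 mm high, loose.
- tape: Bystander: roll of beige tape, 66 mm wide, 18 mm high, lying flat, loose.
- oil_bottle: Bystander: small brown bottle with black cap, 31 mm wide, 67 mm high, loose.
- tally_counter: Bystander: grey hand counter, 58 x 60 x 36 mm, loose.

How it is judged:
By the outcome, as a careful person would: the job done as asked, in the order asked, and still so for the second after the job is handed in, with the robot touching nothing.
It also fails if it takes over 67 s, if anything falls off the work surface, if the arm or the gripper's body presses on something with over 40 N, if the wrist force passes 120 N, or if a joint passes its speed limit or range.

## Working session

There is one attempt and no reset: what is moved stays moved. The work goes in short steps, Python scripts to look and compute and a shell command to move; the robot and the scene stay as the last step left them, time stands still between calls to the robot, and variables do not carry over. Pictures are saved under pics/ and viewed, at most 10 in all, crops included, and the job is handed in when it is done.

```bash
ls; mkdir -p pics
python3 - <<'E'
from station import ctrl, cam, telemetry, hand_in
import cv2,numpy as np,pickle
print(ctrl.tip_extent)
D={}
for n in("top","side","wrist"):
    c=cam.camera(n); D[n]=c; cv2.imwrite(f"pics/{n}0.png",c["pixels"])
    print(n,c["fx"],c["fy"],c["cx"],c["cy"],c["k1"],np.round(c["extrinsics"],3).tolist())
pickle.dump(D,open("cams0.pkl","wb"))
o=telemetry.get_obs();print({k:np.round(v,3).tolist() for k,v in o.items()})
E
```

```text
pics
shift.py
station.py
0.022
top 461.4245720474961 461.4245720474961 316.01440891307595 235.24169216270028 0.020687120707905345 [[0.017, 0.993, -0.116, 0.461], [-1.0, 0.015, -0.013, 0.075], [-0.011, 0.116, 0.993, 1.2], [0.0, 0.0, 0.0, 1.0]]
side 556.4028917678751 556.4028917678751 313.3766831682334 238.24752512711424 -0.17284711137947345 [[0.942, 0.156, -0.299, 0.269], [-0.337, 0.48, -0.81, -0.866], [0.017, 0.863, 0.504, 0.642], [0.0, 0.0, 0.0, 1.0]]
wrist 390.0968844470337 390.0968844470337 320.44146378074015 235.2010410399953 -0.039690040823375454 [[0.358, -0.902, -0.24, 0.127], [0.934, 0.346, 0.093, 0.54], [-0.001, -0.257, 0.966, 0.385], [0.0, 0.0, 0.0, 1.0]]
{'time_s': 0.15, 'qpos': [1.137, 0.3, 1.521, -0.0, 1.321, -0.067], 'joint_vel': [-0.0, -0.002, -0.003, -0.001, 0.001, -0.001], 'tau': [0.001, -53.197, -35.282, 0.071, 0.024, -0.0], 'ee_pos': [0.197, 0.513, 0.227], 'eef_rot': [-3.141, -0.0, 2.775], 'force': [-0.291, 0.647, -0.326], 'moment': [0.009, -0.006, -0.066], 'grip_force': 0.0, 'grip_width': 0.094}
```

View pics/top0.png

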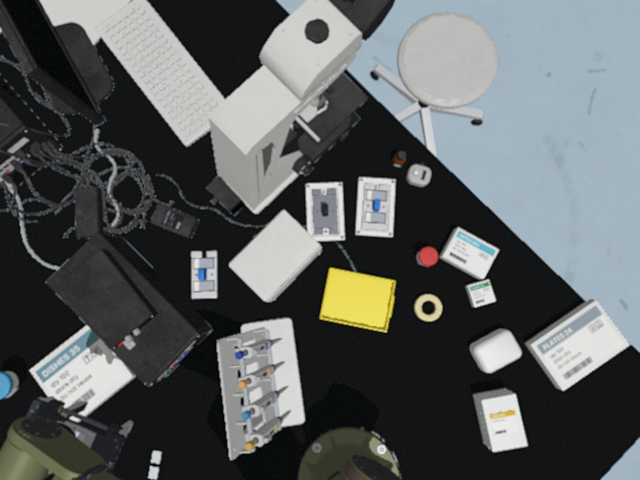

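View pics/side0.png

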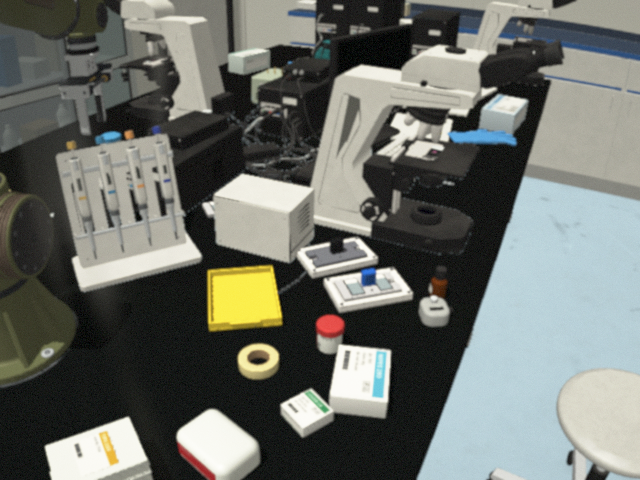

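The top view shows the nest with the blank at (325,211), the loaded nest at (376,207), the tray at (359,300) and the spare at (204,274). The box corner at (321,240) is close to the blank's nest.

```bash
cat > h.py <<'E'
import numpy as np,cv2,pickle
from scipy.spatial.transform import Rotation as R
def K(c): return np.array([[c["fx"],0,c["cx"]],[0,c["fy"],c["cy"]],[0,0,1.]])
def dist(c): return np.array([c["k1"],0,0,0,0.])
F=np.diag([1.,-1,-1])
def proj(c,P):
    E=c["extrinsics"]; Rc=(E[:3,:3]@F).T
    return cv2.projectPoints(np.atleast_2d(np.float64(P)),cv2.Rodrigues(Rc)[0],-Rc@E[:3,3],K(c),dist(c))[0][:,0]
def rays(c,px):
    u=cv2.undistortPoints(np.float64(px).reshape(-1,1,2),K(c),dist(c))[:,0]
    E=c["extrinsics"]; return E[:3,3],np.c_[u,np.ones(len(u))]@(E[:3,:3]@F).T
def onz(c,px,z):
    o,d=rays(c,px); return o+d*((z-o[2])/d[:,2])[:,None]
def tri(obs):
    A=np.zeros((3,3));b=np.zeros(3);L=[]
    for c,p in obs:
        o,d=rays(c,[p]);d=d[0]/np.linalg.norm(d[0]);M=np.eye(3)-np.outer(d,d);A+=M;b+=M@o;L.append((o,M))
    x=np.linalg.solve(A,b);return x,[round(float(np.linalg.norm(M@(x-o)))*1e3,1) for o,M in L]
def go(o,p,yaw,n=None):
    "tool-axes shift and rotvec to world TCP p, pointing down with yaw"
    Rt=R.from_euler('xyz',o["eef_rot"]); G=R.from_euler('xyz',[np.pi,0,yaw])
    d=Rt.inv().apply(np.array(p)-o["ee_pos"]); r=(Rt.inv()*G).as_rotvec()
    print("shift",np.round(d,4),"rot",np.round(r,4),"rows>=",np.ceil(max(np.linalg.norm(d)/.05,np.linalg.norm(r)/.15)))
def load(f): return pickle.load(open(f,"rb"))
E
python3 - <<'E'
from h import *
D=load("cams0.pkl");t,s=D["top"],D["side"]
np.set_printoptions(precision=4,suppress=True)
print("blankbar",tri([(t,(325,209)),(s,(336,243))]))
print("fullbar",tri([(t,(377,205)),(s,(369,273))]))
print("jarcap",tri([(t,(428,257)),(s,(330,325))]))
print("blank",onz(t,[(325,211)],.02),"full",onz(t,[(376,207)],.02))
print("spare",onz(t,[(203,274)],.01),"tray",onz(t,[(359,300)],.02))
print("box top corners",onz(t,[(284,210),(321,240),(274,301),(230,266)],.13))
E
# mosaic of top crops
python3 - <<'E'
import cv2,numpy as np
t=cv2.imread("pics/top0.png");w=cv2.imread("pics/wrist0.png");s=cv2.imread("pics/side0.png")
m=np.zeros((600,800,3),np.uint8)
m[:300,:400]=cv2.resize(t[170:245,295:395],(400,300),interpolation=cv2.INTER_CUBIC)
m[:300,400:]=cv2.resize(s[230:320,300:420],(400,300),interpolation=cv2.INTER_CUBIC)
m[300:,:400]=cv2.resize(w,(400,300))
m[300:,400:]=cv2.resize(t[245:320,175:275],(400,300),interpolation=cv2.INTER_CUBIC)
cv2.imwrite("pics/m0.png",m)
E
```

```text
blankbar (array([0.664 , 0.068 , 0.0393]), [0.2, 0.2])
fullbar (array([ 0.6775, -0.0644,  0.0439]), [2.4, 2.4])
jarcap (array([ 0.5474, -0.191 ,  0.0469]), [2.6, 2.6])
blank [[0.6619 0.0679 0.02  ]] full [[ 0.6743 -0.0639  0.02  ]]
spare [[0.4947 0.3794 0.01  ]] tray [[ 0.4352 -0.0213  0.02  ]]
box top corners [[0.6441 0.1649 0.13  ]
 [0.5746 0.0769 0.13  ]
 [0.432  0.1827 0.13  ]
 [0.5107 0.2869 0.13  ]]
```

View pics/m0.png

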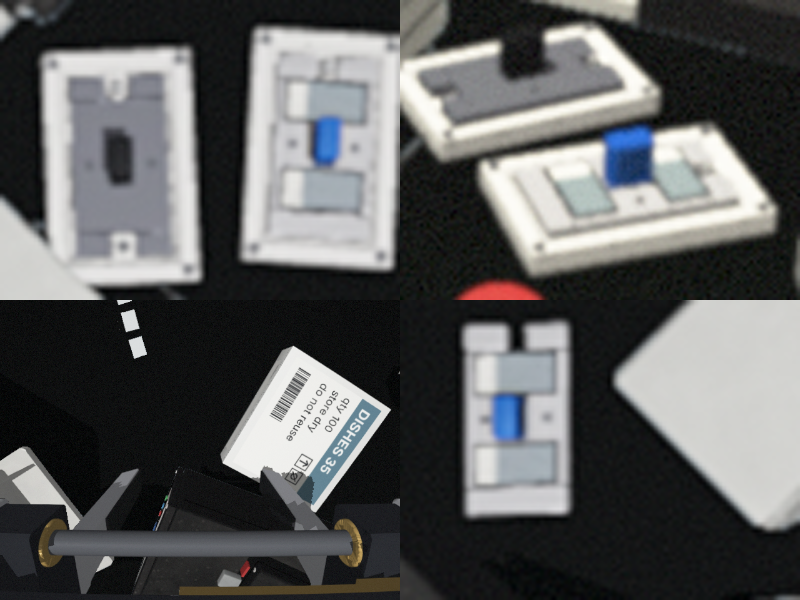

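The blank's nest shows open notches at both ends: a light feature at the far end and a dark dot at the near end. The pin end still needs checking. The spare's notch is at its far (+x) end.

Next I move the wrist camera over the spare, then over the nest.

```bash
python3 shift.py '[[0,0,-0.03,0,0,-0.122],[0,0,-0.03,0,0,-0.122],[0,0,-0.03,0,0,-0.122],[-0.038,-0.017,0,0,0,0],[-0.038,-0.017,0,0,0,0],[-0.038,-0.017,0,0,0,0],[-0.038,-0.017,0,0,0,0],[-0.038,-0.017,0,0,0,0],[-0.038,-0.017,0,0,0,0],[-0.038,-0.017,0,0,0,0]]'
cat > snap.py <<'E'
import sys,pickle,cv2
from station import ctrl, cam, telemetry, hand_in
D={}
for a in sys.argv[2:]:
    D[a]=c=cam.camera(a); cv2.imwrite(f"pics/{a}{sys.argv[1]}.png",c["pixels"])
pickle.dump(D,open(f"cams{sys.argv[1]}.pkl","wb"))
E
python3 shift.py '[[0,0,0,0,0,0],[0,0,0,0,0,0]]'
python3 snap.py 1 wrist
python3 shift.py '[[0,0,0.04,0,0,0],[0,0,0.04,0,0,0],[0,0,0.04,0,0,0],[0,0,0,0,0,0],[0,0,0,0,0,0]]'
python3 snap.py 2 wrist
python3 shift.py '[[0,0,-0.04,0,0,0],[0,0,-0.04,0,0,0],[0,0,-0.04,0,0,0],[0,-0.04,0,0,0,0],[0,-0.04,0,0,0,0],[0,-0.04,0,0,0,0],[0,-0.04,0,0,0,0],[0,-0.04,0,0,0,0],[0,-0.04,0,0,0,0],[0,-0.04,0,0,0,0]]'
```

```text
time_s: 1.15
ee_pos: [0.4646, 0.3932, 0.3172]
eef_rot: [-3.141, -0.0, 3.141]
force: [0.2, -0.2, -0.1]
grip_width: 0.094
grip_force: 0.0
time_s: 1.35
ee_pos: [0.4636, 0.3938, 0.3168]
eef_rot: [-3.141, -0.001, 3.139]
force: [0.1, 0.4, -0.2]
grip_width: 0.0941
grip_force: 0.0
time_s: 1.9
ee_pos: [0.4627, 0.3949, 0.1989]
eef_rot: [3.141, 0.0, -3.141]
force: [0.6, 0.1, 0.7]
grip_width: 0.0942
grip_force: 0.0
time_s: 2.95
ee_pos: [0.4628, 0.113, 0.3204]
eef_rot: [3.141, 0.005, 3.141]
force: [0.6, -0.0, 0.2]
grip_width: 0.0941
grip_force: 0.0
```

```bash
python3 shift.py '[[0,-0.04,0,0,0,0],[0,-0.04,0,0,0,0],[0,-0.04,0,0,0,0],[0,0,0,0,0,0],[0,0,0,0,0,0]]'
python3 snap.py 3 wrist
python3 shift.py '[[-0.038,0.014,0,0,0,0],[-0.038,0.014,0,0,0,0],[-0.038,0.014,0,0,0,0],[-0.038,0.014,0,0,0,0],[-0.038,0.014,0,0,0,0],[0,0,0,0,0,0],[0,0,0,0,0,0]]'
python3 snap.py 4 wrist
python3 shift.py '[[0,0,0.04,0,0,0],[0,0,0.04,0,0,0],[0,0,0.04,0,0,0],[0,0,0,0,0,0],[0,0,0,0,0,0]]'
python3 snap.py 5 wrist
python3 -c "
import cv2,numpy as np
f=lambda i:cv2.resize(cv2.imread(f'pics/wrist{i}.png'),(400,300))
cv2.imwrite('pics/m1.png',np.vstack([np.hstack([f(1),f(2)]),np.hstack([f(3),f(4)])]))"
```

```text
time_s: 3.45
ee_pos: [0.463, -0.0061, 0.3196]
eef_rot: [-3.141, 0.003, 3.139]
force: [0.1, -0.0, 0.4]
grip_width: 0.0942
grip_force: 0.0
time_s: 4.2
ee_pos: [0.6529, 0.0658, 0.317]
eef_rot: [3.142, -0.001, -3.14]
force: [0.5, -0.7, -0.0]
grip_width: 0.094
grip_force: 0.0
time_s: 4.75
ee_pos: [0.6528, 0.0641, 0.2]
eef_rot: [3.142, 0.002, 3.141]
force: [0.1, -0.2, 1.1]
grip_width: 0.0939
grip_force: 0.0
```

View pics/m1.png

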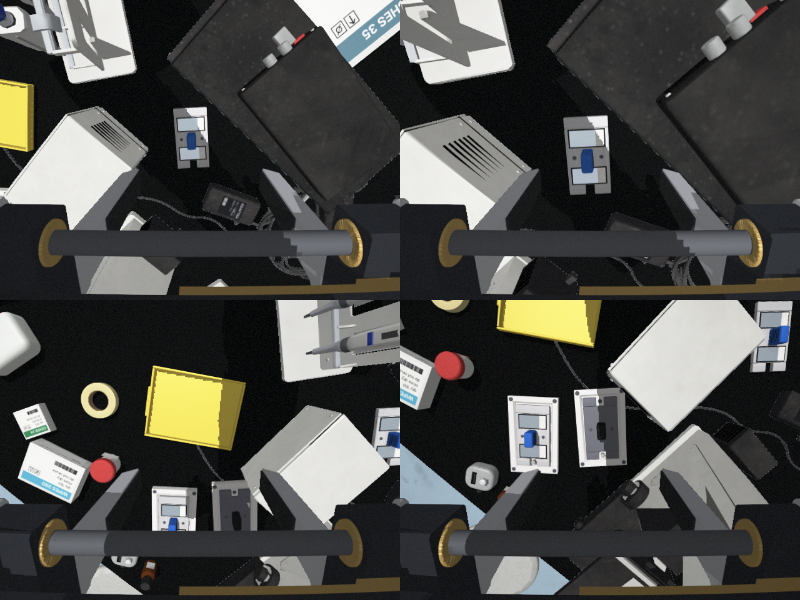

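View pics/wrist5.png

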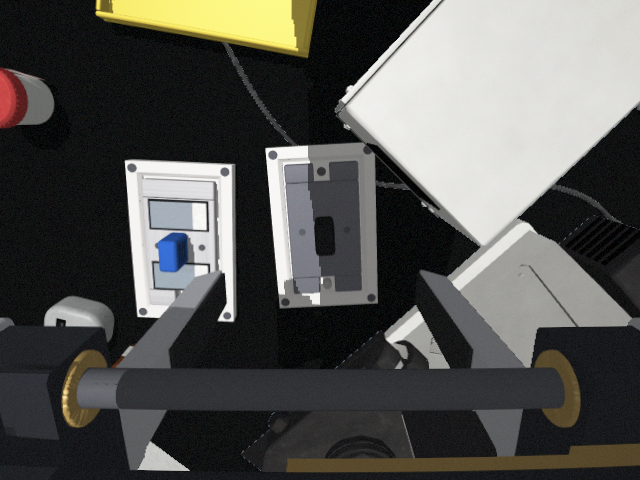

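The far (bottom) end of the blank's nest has a light feature at (328,283) and the near end a dark dot at (321,171). I'll crop closer for corner picking.

```bash
python3 -c "
import cv2,numpy as np
def f(i,x,y,k,s):
    w,h=400//s,300//s
    return cv2.convertScaleAbs(cv2.resize(cv2.imread(f'pics/wrist{i}.png')[y:y+300//s,x:x+400//s],(400,300),interpolation=cv2.INTER_CUBIC),alpha=1.3,beta=15)
# wrist5 nest at 2x -> two tiles ; others
a=cv2.resize(cv2.imread('pics/wrist5.png')[135:315,255:390],None,fx=3,fy=3,interpolation=cv2.INTER_CUBIC)
b=cv2.resize(cv2.imread('pics/wrist4.png')[135:275,270:370],None,fx=3,fy=3,interpolation=cv2.INTER_CUBIC)
m=np.zeros((560,720,3),np.uint8);m[:540,:405]=a;m[:420,410:710]=b
cv2.imwrite('pics/m2.png',cv2.convertScaleAbs(m,alpha=1.4,beta=20))
a=cv2.resize(cv2.imread('pics/wrist2.png')[175:320,250:345],None,fx=4,fy=4,interpolation=cv2.INTER_CUBIC)
b=cv2.resize(cv2.imread('pics/wrist1.png')[165:280,265:345],None,fx=4,fy=4,interpolation=cv2.INTER_CUBIC)
m=np.zeros((580,720,3),np.uint8);m[:580,:380]=a;m[:460,390:710]=b
cv2.imwrite('pics/m3.png',cv2.convertScaleAbs(m,alpha=1.2,beta=15))
"
```

```text
(no output)
```

View pics/m2.png

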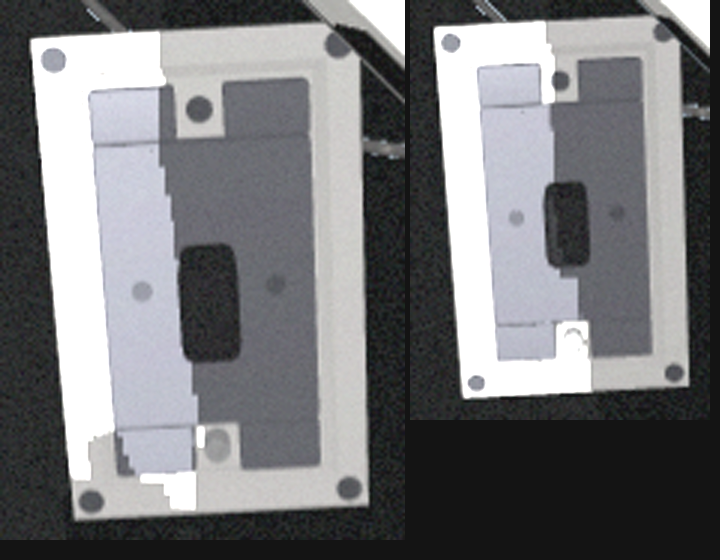

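View pics/m3.png

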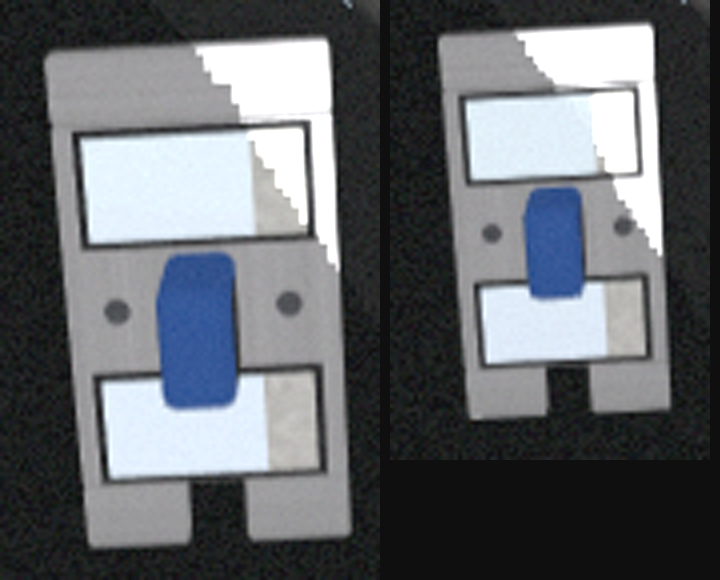

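The far end has a light, upright pin (crop 217,443) and the near end a flat dark plug (199,108). The spare's notch also points to the far end. Triangulating now.

```bash
cat > meas.py <<'E'
from h import *
np.set_printoptions(precision=4,suppress=True)
W={i:load(f"cams{i}.pkl")["wrist"] for i in(1,2,3,4,5)}
def T(ca,oa,sa,cb,ob,sb,pts):
    out=[]
    for n,a,b in pts:
        x,r=tri([(W[ca],np.array(oa)+np.array(a)/sa),(W[cb],np.array(ob)+np.array(b)/sb)]);out.append(x);print(n,x,r)
    return np.array(out)
n=T(5,(255,135),3,4,(270,135),3,[("sTL",(53,60),(41,43)),("sTR",(338,44),(251,32)),("sBR",(349,488),(264,373)),("sBL",(91,501),(66,383)),("dotL",(142,292),(106,218)),("dotR",(276,284),(206,213)),("pin",(217,443),(163,338)),("plug",(199,108),(150,81))])
print("nest c",n[:4].mean(0),"yaw",np.arctan2(*((n[2]+n[3]-n[0]-n[1])[[1,0]])),"dots c",n[4:6].mean(0),"pinplug mid",n[6:].mean(0))
s=T(2,(250,175),4,1,(265,165),4,[("TL",(46,55),(49,35)),("TR",(329,40),(263,25)),("BR",(351,536),(280,408)),("BL",(90,547),(80,419)),("dL",(117,311),(102,233)),("dR",(289,304),(233,227))])
print("spare c",s[:4].mean(0),"yaw",np.arctan2(*((s[2]+s[3]-s[0]-s[1])[[1,0]])),"dots",s[4:].mean(0))
def q(c,off,sc,pts,z): return onz(W[c],np.array(off)+np.array(pts)/sc,z)
def quad(l,p):print(l,p.mean(0),"yaw",np.arctan2(*((p[2]+p[3]-p[0]-p[1])[[1,0]])))
P5=[(53,60),(338,44),(349,488),(91,501)];P4=[(41,43),(251,32),(264,373),(66,383)]
quad("nest5",q(5,(255,135),3,P5,.014));quad("nest4",q(4,(270,135),3,P4,.014))
print("blankdots5",q(5,(255,135),3,[(142,292),(276,284)],.018).mean(0),"4",q(4,(270,135),3,[(106,218),(206,213)],.018).mean(0))
quad("sp2",q(2,(250,175),4,[(46,55),(329,40),(351,536),(90,547)],.01));quad("sp1",q(1,(265,165),4,[(49,35),(263,25),(280,408),(80,419)],.01))
quad("tray",q(3,(0,-480),1/1.6,[(153,366),(245,383),(232,450),(145,435)],.023))
quad("box",q(5,(0,0),1,[(342,103),(342,103),(484,245),(484,245)],.13));print(q(5,(0,0),1,[(342,103),(484,245)],.13))
E
python3 meas.py
```

```text
sTL [0.597  0.0247 0.0259] [0.0, 0.0]
sTR [0.5923 0.1028 0.0349] [0.2, 0.2]
sBR [0.7308 0.1129 0.0151] [0.0, 0.0]
sBL [0.7355 0.031  0.0145] [0.0, 0.0]
dotL [0.6639 0.0486 0.0252] [0.0, 0.0]
dotR [0.6624 0.0879 0.022 ] [0.2, 0.2]
pin [0.7167 0.0711 0.012 ] [0.0, 0.0]
plug [ 0.6134  0.0655 -0.0061] [0.1, 0.1]
nest c [0.6639 0.0678 0.0226] yaw 0.05951169089429999 dots c [0.6631 0.0682 0.0236] pinplug mid [0.6651 0.0683 0.0029]
TL [0.4356 0.3441 0.0193] [0.2, 0.2]
TR [0.4337 0.4061 0.01  ] [0.2, 0.2]
BR [0.5514 0.412  0.0154] [0.0, 0.0]
BL [0.5564 0.3492 0.0112] [0.1, 0.1]
dL [0.4958 0.3576 0.0133] [0.1, 0.1]
dR [0.494  0.3973 0.0134] [0.1, 0.1]
spare c [0.4943 0.3779 0.014 ] yaw 0.046024021972528875 dots [0.4949 0.3774 0.0133]
nest5 [0.6644 0.0681 0.014 ] yaw 0.056094975269713354
nest4 [0.6644 0.068  0.014 ] yaw 0.057774588992686796
blankdots5 [0.6646 0.0683 0.018 ] 4 [0.6642 0.0681 0.018 ]
sp2 [0.4954 0.3775 0.01  ] yaw 0.051854641700444244
sp1 [0.495  0.3777 0.01  ] yaw 0.05053914439665685
tray [ 0.4382 -0.0174  0.023 ] yaw -0.16235440077652039
box [0.6035 0.1206 0.13  ] yaw 0.8195834960107383
[[0.5623 0.0765 0.13  ]
 [0.6446 0.1646 0.13  ]]
```

```bash
cat >> h.py <<'E'
def plan(o,g,yaw,phi=0):
    "first rotate (rotvec), then shift (in final tool axes) to bring grasp point to g"
    Rt=R.from_euler('xyz',o["eef_rot"]); G=R.from_euler('xyz',[np.pi,0,yaw])*R.from_rotvec([0,phi,0])
    t=np.array(g)-.003*G.apply([0,0,1])
    print("rot",np.round((Rt.inv()*G).as_rotvec(),4),"shift",np.round(G.inv().apply(t-o["ee_pos"]),4),"up 0.1 =",np.round(G.inv().apply([0,0,.1]),4))
E
python3 - <<'E'
from station import ctrl, cam, telemetry, hand_in
from h import *
o=telemetry.get_obs()
plan(o,[.6644,.0681,.12],np.pi+.057,.21)
plan(o,[.6644,.0681,.049],np.pi+.057,.21)
E
```

```text
rot [ 0.0061  0.214  -0.0575] shift [-0.0279  0.0033  0.0739] up 0.1 = [ 0.0208  0.     -0.0978]
rot [ 0.0061  0.214  -0.0575] shift [-0.0427  0.0033  0.1433] up 0.1 = [ 0.0208  0.     -0.0978]
```

```bash
python3 shift.py '[[0,0,0,0.003,0.107,-0.029],[0,0,0,0.003,0.107,-0.029],[-0.014,0.0017,0.037,0,0,0],[-0.014,0.0016,0.037,0,0,0],[0,0,0,0,0,0],[0,0,0,0,0,0]]' 0.05
python3 - <<'E'
from station import ctrl, cam, telemetry, hand_in
from h import *
o=telemetry.get_obs()
plan(o,[.6644,.0681,.049],np.pi+.057,.21)
E
```

```text
time_s: 5.4
ee_pos: [0.6649, 0.0681, 0.1221]
eef_rot: [3.141, -0.212, -3.084]
force: [0.3, 0.7, 0.3]
grip_width: 0.0515
grip_force: 0.0
rot [ 0.0001 -0.0015  0.0005] shift [-0.0147  0.0001  0.0686] up 0.1 = [ 0.0208  0.     -0.0978]
```

```bash
python3 shift.py '[[-0.005,0,0.022,0,0,0],[-0.005,0,0.022,0,0,0],[-0.003,0,0.015,0,0,0],[-0.002,0,0.01,0,0,0],[0,0,0,0,0,0],[0,0,0,0,0,0]]'
python3 shift.py '[[0,0,0,0,0,0],[0,0,0,0,0,0],[0,0,0,0,0,0],[0,0,0,0,0,0],[0,0,0,0,0,0],[0,0,0,0,0,0]]' 0.0 30
```

```text
time_s: 6.0
ee_pos: [0.6649, 0.0681, 0.05]
eef_rot: [3.141, -0.212, -3.084]
force: [-0.5, 0.5, 0.0]
grip_width: 0.0504
grip_force: 0.0
time_s: 6.6
ee_pos: [0.6644, 0.068, 0.0487]
eef_rot: [3.141, -0.214, -3.084]
force: [0.0, -0.6, 0.1]
grip_width: 0.0154
grip_force: 30.0
```

```bash
python3 shift.py '[[0.001,0,-0.005,0,0,0],[0.002,0,-0.01,0,0,0],[0.004,0,-0.019,0,0,0],[0.006,0,-0.029,0,0,0],[0.0083,0,-0.039,0,0,0],[0.0083,0,-0.039,0,0,0],[0.0083,0,-0.039,0,0,0],[0.0083,0,-0.039,0,0,0],[0,0,0,0,0,0]]'
python3 snap.py 6 top wrist
python3 - <<'E'
from station import ctrl, cam, telemetry, hand_in
from h import *
o=telemetry.get_obs()
# blank bottom relative to grasp at pick: grasp z ~ .0458, bottom .008 -> .038 below
plan(o,[.4382,-.0174,.25],np.pi/2-.1624,.21)
plan(o,[.4382,-.0174,.25],np.pi/2-.1624,0)
E
```

```text
time_s: 7.5
ee_pos: [0.6666, 0.0682, 0.2797]
eef_rot: [3.141, -0.204, -3.084]
force: [0.4, -0.2, -0.7]
grip_width: 0.0159
grip_force: 30.0
rot [-0.3753 -0.0019  1.7509] shift [-0.1233 -0.2107 -0.0055] up 0.1 = [ 0.0208  0.     -0.0978]
rot [-0.19   -0.1525  1.7831] shift [-0.1212 -0.2107  0.0203] up 0.1 = [ 0.   0.  -0.1]
```

```bash
python3 shift.py '[[0.0379,-0.0122,0.0081,0,0,0],[0.0379,-0.0122,0.0081,0,0,0],[0.0379,-0.0122,0.0081,0,0,0],[0.0379,-0.0122,0.0081,0,0,0],[0.0379,-0.0122,0.0081,0,0,0],[0.0379,-0.0122,0.0081,0,0,0],[0,0,0,-0.0313,0,0.1459],[0,0,0,-0.0313,0,0.1459],[0,0,0,-0.0313,0,0.1459],[0,0,0,-0.0313,0,0.1459]]'
python3 shift.py '[[0,0,0,-0.0313,0,0.1459],[0,0,0,-0.0313,0,0.1459],[0,0,0,-0.0313,0,0.1459],[0,0,0,-0.0313,0,0.1459],[0,0,0,-0.0313,0,0.1459],[0,0,0,-0.0313,0,0.1459],[0,0,0,-0.0313,0,0.1459],[0,0,0,-0.0313,0,0.1459],[0,0,0,0,0,0],[0,0,0,0,0,0]]'
python3 snap.py 7 wrist top
python3 - <<'E'
from station import ctrl, cam, telemetry, hand_in
from h import *
o=telemetry.get_obs()
plan(o,[.4382,-.0174,.10],np.pi/2-.1624,.21)
plan(o,[.4382,-.0174,.050],np.pi/2-.1624,.21)
import cv2
t=cv2.imread("pics/top6.png")[170:245,295:395]; w=cv2.imread("pics/wrist7.png")
cv2.imwrite("pics/m4.png",np.hstack([cv2.resize(t,(400,300),interpolation=cv2.INTER_CUBIC),cv2.resize(w,(400,300))]))
E
```

```text
time_s: 8.6
ee_pos: [0.4371, -0.0183, 0.2719]
eef_rot: [-3.139, -0.216, 2.595]
force: [0.2, 0.7, -2.0]
grip_width: 0.0155
grip_force: 30.0
time_s: 9.6
ee_pos: [0.4373, -0.0183, 0.2725]
eef_rot: [-3.138, -0.211, 1.412]
force: [0.2, 0.2, -2.7]
grip_width: 0.0156
grip_force: 30.0
rot [-0.0042 -0.0009  0.0027] shift [-0.0351  0.0004  0.1662] up 0.1 = [ 0.0208  0.     -0.0978]
rot [-0.0042 -0.0009  0.0027] shift [-0.0455  0.0004  0.2151] up 0.1 = [ 0.0208  0.     -0.0978]
```

View pics/m4.png

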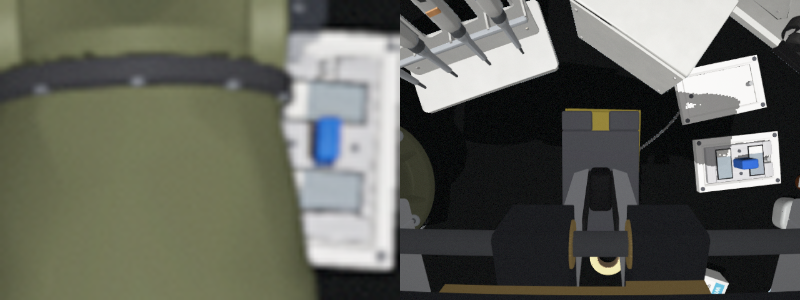

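The blank hangs level, aligned over the tray. Lowering it.

```bash
python3 shift.py '[[-0.0104,0,0.0489,0,0,0],[-0.0104,0,0.0489,0,0,0],[-0.0104,0,0.0489,0,0,0],[-0.0083,0,0.039,0,0,0],[-0.0025,0,0.0117,0,0,0],[-0.001,0,0.005,0,0,0],[0,0,0,0,0,0],[0,0,0,0,0,0]]'
```

```text
time_s: 10.5
ee_pos: [0.4382, -0.0181, 0.0679]
eef_rot: [-3.142, -0.211, 1.409]
force: [0.2, 0.6, -1.0]
grip_width: 0.0157
grip_force: 30.0
```

```bash
python3 shift.py '[[-0.0008,0,0.004,0,0,0],[-0.0006,0,0.003,0,0,0],[-0.0004,0,0.002,0,0,0],[0,0,0,0,0,0],[0,0,0,0,0,0]]'
```

```text
time_s: 11.0
ee_pos: [0.4373, -0.0178, 0.0571]
eef_rot: [-3.139, -0.211, 1.408]
force: [-0.2, 0.4, -1.8]
grip_width: 0.016
grip_force: 30.0
```

```bash
python3 shift.py '[[-0.0008,0,0.004,0,0,0],[-0.0004,0,0.002,0,0,0],[0,0,0,0,0,0],[0,0,0,0,0,0]]'
python3 shift.py '[[-0.0003,0,0.0015,0,0,0],[0,0,0,0,0,0],[0,0,0,0,0,0]]'
```

```text
time_s: 11.4
ee_pos: [0.4372, -0.0177, 0.0509]
eef_rot: [-3.139, -0.211, 1.408]
force: [-0.9, 0.6, -1.2]
grip_width: 0.016
grip_force: 30.0
time_s: 11.7
ee_pos: [0.4374, -0.0178, 0.0496]
eef_rot: [-3.139, -0.211, 1.408]
force: [0.2, -0.7, 2.4]
grip_width: 0.0154
grip_force: 30.0
```

Contact came at the predicted height. Release, then rise.

```bash
python3 shift.py '[[0,0,0.0005,0,0,0],[0,0,0,0,0,0]]'
python3 shift.py '[[0,0,0,0,0,0],[0,0,0,0,0,0],[0,0,0,0,0,0],[0,0,0,0,0,0]]' 0.05
python3 shift.py '[[0.0042,0,-0.0196,0,0,0],[0.0083,0,-0.039,0,0,0],[0.0104,0,-0.0489,0,0,0],[0.0104,0,-0.0489,0,0,0],[0.0104,0,-0.0489,0,0,0],[0.0083,0,-0.039,0,0,0],[0,0,0,0,0,0]]'
python3 snap.py 8 wrist top
python3 - <<'E'
from station import ctrl, cam, telemetry, hand_in
from h import *
o=telemetry.get_obs()
plan(o,[.4952,.3776,.2],np.pi+.051,.21)
E
```

```text
time_s: 11.9
ee_pos: [0.4374, -0.0177, 0.0496]
eef_rot: [-3.139, -0.211, 1.408]
force: [-5.4, -3.0, 12.6]
grip_width: 0.0156
grip_force: 30.0
time_s: 12.3
ee_pos: [0.4372, -0.0176, 0.0489]
eef_rot: [-3.139, -0.211, 1.408]
force: [-0.7, -0.1, -0.1]
grip_width: 0.0445
grip_force: 0.0
time_s: 13.0
ee_pos: [0.4391, -0.0182, 0.3036]
eef_rot: [3.136, -0.21, 1.41]
force: [-0.3, 0.0, -0.1]
grip_width: 0.05
grip_force: 0.0
rot [ 0.3713 -0.0024 -1.7451] shift [-0.0963  0.3922  0.0773] up 0.1 = [ 0.0208  0.     -0.0978]
```

```bash
python3 shift.py '[[0,0,0,0.0309,0,-0.1454],[0,0,0,0.0309,0,-0.1454],[0,0,0,0.0309,0,-0.1454],[0,0,0,0.0309,0,-0.1454],[0,0,0,0.0309,0,-0.1454],[0,0,0,0.0309,0,-0.1454],[0,0,0,0.0309,0,-0.1454],[0,0,0,0.0309,0,-0.1454],[0,0,0,0.0309,0,-0.1454],[0,0,0,0.0309,0,-0.1454]]'
python3 shift.py '[[0,0,0,0.0309,0,-0.1454],[0,0,0,0.0309,0,-0.1454],[0,0,0,0,0,0]]'
python3 snap.py 9 wrist top
python3 -c "
import cv2,numpy as np
a=cv2.imread('pics/wrist9.png');t=cv2.imread('pics/top8.png')
b=cv2.resize(cv2.imread('pics/top9.png')[170:350,290:410],(400,600),interpolation=cv2.INTER_CUBIC)
m=np.zeros((600,800,3),np.uint8);m[:300,:400]=cv2.resize(a,(400,300));m[300:,:400]=cv2.resize(t,(400,300));m[:,400:]=b
cv2.imwrite('pics/m5.png',m)"
```

```text
time_s: 14.1
ee_pos: [0.4375, -0.018, 0.2968]
eef_rot: [3.14, -0.216, 2.901]
force: [-0.3, 0.5, -0.1]
grip_width: 0.05
grip_force: 0.0
time_s: 14.4
ee_pos: [0.4375, -0.0176, 0.2971]
eef_rot: [3.139, -0.215, -3.087]
force: [0.3, -0.2, 0.6]
grip_width: 0.0501
grip_force: 0.0
```

View pics/m5.png

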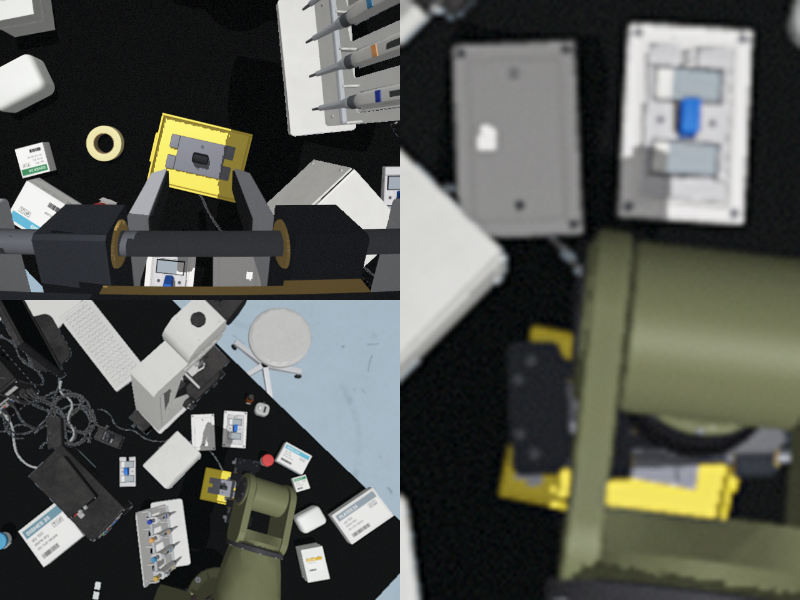

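The blank lies flat in the tray (200,155). The empty nest shows the pin at the far end (514,72) and the dark plug at the near end (519,205), so the spare's orientation already matches.

```bash
python3 shift.py '[[-0.0084,0.0436,-0.0023,0,0,0],[-0.0084,0.0436,-0.0023,0,0,0],[-0.0084,0.0436,-0.0023,0,0,0],[-0.0084,0.0436,-0.0023,0,0,0],[-0.0084,0.0436,-0.0023,0,0,0],[-0.0084,0.0436,-0.0023,0,0,0],[-0.0084,0.0436,-0.0023,0,0,0],[-0.0084,0.0436,-0.0023,0,0,0],[-0.0084,0.0436,-0.0023,0,0,0],[0,0,0,0,0,0]]'
python3 - <<'E'
from station import ctrl, cam, telemetry, hand_in
from h import *
o=telemetry.get_obs()
plan(o,[.4952,.3776,.038],np.pi+.051,.21)
E
```

```text
time_s: 15.5
ee_pos: [0.4957, 0.3816, 0.3013]
eef_rot: [3.141, -0.215, -3.091]
force: [0.6, -0.2, -0.3]
grip_width: 0.05
grip_force: 0.0
rot [ 0.0011 -0.0051 -0.0007] shift [-0.0542 -0.0039  0.2546] up 0.1 = [ 0.0208  0.     -0.0978]
```

Run:
```python
from h import *
np.set_printoptions(precision=4,suppress=True)
t=load("cams0.pkl")["top"];W1=load("cams1.pkl")["wrist"];W2=load("cams2.pkl")["wrist"]
print("dev corner",tri([(W2,(411,160)),(W1,(384,149))]),"lower",tri([(W2,(240,75)),(W1,(272,88))]))
im=cv2.cvtColor(t["pixels"],cv2.COLOR_BGR2GRAY)
r=np.zeros_like(im);r[200:310,222:330]=(im[200:310,222:330]>110)*255
r[:, 305:][:238]=0
n,l,s,c=cv2.connectedComponentsWithStats(r);k=1+np.argmax(s[1:,4])
cn=max(cv2.findContours((l==k).astype(np.uint8),0,1)[0],key=cv2.contourArea)
b=cv2.boxPoints(cv2.minAreaRect(cn));print(b,onz(t,b,.13))
i=cn[:,0,0].argmin();print("leftmost",cn[i,0],onz(t,[cn[i,0]],.13))
# same in wrist1 : brightest top corner
for n_,W in(("w1",W1),("w2",W2)):
    g=cv2.cvtColor(W["pixels"],cv2.COLOR_BGR2GRAY);print(n_,"pred of top-left corner",proj(W,onz(t,[cn[i,0]],.13)))
```

```text
dev corner (array([0.4043, 0.4526, 0.1076]), [0.5, 0.5]) lower (array([0.356 , 0.3539, 0.1383]), [2.7, 2.7])
[[227.042  264.8237]
 [290.3094 200.1505]
 [331.8993 240.8363]
 [268.632  305.5096]] [[0.5133 0.2939 0.13  ]
 [0.6678 0.1506 0.13  ]
 [0.573  0.0515 0.13  ]
 [0.4216 0.1947 0.13  ]]
leftmost [229 263] [[0.5176 0.2895 0.13  ]]
w1 pred of top-left corner [[209.5224 274.0472]]
w2 pred of top-left corner [[158.3026 338.3151]]
```

The body would just brush the box corner near (0.515, 0.289). I'll take the carrier 12 mm off to +y, letting the closing fingers slide it clear.

```bash
python3 shift.py '[[-0.0104,0.002,0.0489,0,0,0],[-0.0104,0.002,0.0489,0,0,0],[-0.0104,0.002,0.0489,0,0,0],[-0.0104,0.002,0.0489,0,0,0],[-0.0083,0,0.039,0,0,0],[-0.0021,0,0.0098,0,0,0],[-0.0015,0,0.0068,0,0,0],[0,0,0,0,0,0],[0,0,0,0,0,0]]' 0.06
python3 - <<'E'
from station import ctrl, cam, telemetry, hand_in
from h import *
o=telemetry.get_obs()
plan(o,[.4952,.3896,.038],np.pi+.051,.21)
E
```

```text
time_s: 16.4
ee_pos: [0.4962, 0.3867, 0.0493]
eef_rot: [3.138, -0.209, -3.091]
force: [0.4, -0.2, -0.2]
grip_width: 0.0602
grip_force: 0.0
rot [ 0.0037  0.0009 -0.0005] shift [-0.0015  0.0029  0.0083] up 0.1 = [ 0.0208  0.     -0.0978]
```

```bash
python3 shift.py '[[-0.0005,0.0029,0.003,0,0,0],[-0.001,0,0.005,0,0,0],[0,0,0,0,0,0],[0,0,0,0,0,0]]'
python3 shift.py '[[0,0,0,0,0,0],[0,0,0,0,0,0],[0,0,0,0,0,0],[0,0,0,0,0,0],[0,0,0,0,0,0],[0,0,0,0,0,0]]' 0.0 5
python3 shift.py '[[0,0,0,0,0,0],[0,0,0,0,0,0]]' 0.0 30
python3 snap.py 10 wrist
```

```text
time_s: 16.8
ee_pos: [0.4949, 0.3892, 0.0391]
eef_rot: [3.14, -0.212, -3.091]
force: [0.4, -0.6, -0.2]
grip_width: 0.0602
grip_force: 0.0
time_s: 17.4
ee_pos: [0.495, 0.3892, 0.0391]
eef_rot: [3.139, -0.212, -3.091]
force: [-0.8, -0.2, 0.7]
grip_width: 0.016
grip_force: 5.0
time_s: 17.6
ee_pos: [0.495, 0.3892, 0.0392]
eef_rot: [3.139, -0.212, -3.091]
force: [0.1, -0.4, 1.5]
grip_width: 0.0158
grip_force: 30.0
```

Gripped. Lift and carry over the box.

```bash
python3 shift.py '[[0.001,0,-0.0049,0,0,0],[0.0042,0,-0.0196,0,0,0],[0.0083,0,-0.039,0,0,0],[0.0104,0,-0.0489,0,0,0],[0.0104,0,-0.0489,0,0,0],[0.0104,0,-0.0489,0,0,0],[0.0083,0,-0.039,0,0,0],[0.0042,0,-0.0196,0,0,0],[0,0,0,0,0,0]]'
python3 shift.py '[[0,-0.036,0,0,0,0],[0,-0.036,0,0,0,0],[0,-0.036,0,0,0,0],[0,-0.036,0,0,0,0],[0,-0.036,0,0,0,0],[0,-0.036,0,0,0,0],[0,-0.036,0,0,0,0],[0,-0.036,0,0,0,0],[0,0,0,0,0,0]]'
python3 - <<'E'
from station import ctrl, cam, telemetry, hand_in
from h import *
o=telemetry.get_obs();print(o["ee_pos"])
plan(o,[.6637,.0681,.27],np.pi+.057,.21)
E
```

```text
time_s: 18.55
ee_pos: [0.4958, 0.389, 0.3172]
eef_rot: [3.137, -0.207, -3.09]
force: [0.4, 0.4, -2.2]
grip_width: 0.016
grip_force: 30.0
time_s: 19.45
ee_pos: [0.5099, 0.0978, 0.3117]
eef_rot: [3.14, -0.214, -3.094]
force: [-0.1, 1.1, -1.2]
grip_width: 0.0157
grip_force: 30.0
[0.50987017 0.09782189 0.31168377]
rot [ 0.0035 -0.004  -0.0094] shift [-0.1572 -0.0384  0.0061] up 0.1 = [ 0.0208  0.     -0.0978]
```

```bash
python3 shift.py '[[0,0,0,0.0015,0,-0.008],[-0.0393,-0.0096,0.0015,0,0,0],[-0.0393,-0.0096,0.0015,0,0,0],[-0.0393,-0.0096,0.0015,0,0,0],[-0.0393,-0.0096,0.0015,0,0,0],[0,0,0,0,0,0],[0,0,0,0,0,0]]'
python3 - <<'E'
from station import ctrl, cam, telemetry, hand_in
from h import *
o=telemetry.get_obs();print(o["ee_pos"])
plan(o,[.6637,.0681,.060],np.pi+.057,.212)
E
```

```text
time_s: 20.15
ee_pos: [0.6645, 0.0729, 0.2717]
eef_rot: [3.139, -0.215, -3.081]
force: [0.1, 0.8, -1.1]
grip_width: 0.016
grip_force: 30.0
[0.66448112 0.07289459 0.27171682]
rot [ 0.0019 -0.0033  0.0035] shift [-0.0435 -0.0047  0.2042] up 0.1 = [ 0.021   0.     -0.0978]
```

```bash
python3 shift.py '[[-0.0104,-0.0012,0.0489,0,0,0],[-0.0104,-0.0012,0.0489,0,0,0],[-0.0104,-0.0012,0.0489,0,0,0],[-0.0083,-0.0011,0.039,0,0,0],[-0.004,0,0.0185,0,0,0],[0,0,0,0,0,0],[0,0,0,0,0,0]]'
python3 snap.py 11 top side
python3 - <<'E'
from station import ctrl, cam, telemetry, hand_in
from h import *
o=telemetry.get_obs();print(o["ee_pos"],o["eef_rot"])
plan(o,[.6637,.0681,.060],np.pi+.057,.212)
E
```

```text
time_s: 20.85
ee_pos: [0.6645, 0.0683, 0.0677]
eef_rot: [3.139, -0.209, -3.081]
force: [-0.1, -0.1, -0.6]
grip_width: 0.0157
grip_force: 30.0
[0.66509489 0.06803958 0.06826099] [ 3.13926594 -0.20796306 -3.08179865]
rot [0.0017 0.004  0.0027] shift [-0.0004  0.0001  0.0054] up 0.1 = [ 0.021   0.     -0.0978]
```

```bash
python3 shift.py '[[-0.001,0,0.0049,0,0,0],[-0.0008,0,0.0039,0,0,0],[0,0,0,0,0,0],[0,0,0,0,0,0]]'
python3 shift.py '[[-0.0004,0,0.002,0,0,0],[-0.0004,0,0.002,0,0,0],[0,0,0,0,0,0],[0,0,0,0,0,0]]'
```

```text
time_s: 21.35
ee_pos: [0.6642, 0.0675, 0.0565]
eef_rot: [3.139, -0.212, -3.083]
force: [0.2, -0.1, -1.7]
grip_width: 0.0155
grip_force: 30.0
time_s: 21.75
ee_pos: [0.6642, 0.0675, 0.0524]
eef_rot: [3.139, -0.212, -3.082]
force: [0.2, -0.4, -2.4]
grip_width: 0.0158
grip_force: 30.0
```

```bash
python3 shift.py '[[-0.0004,0,0.002,0,0,0],[-0.0002,0,0.001,0,0,0],[0,0,0,0,0,0],[0,0,0,0,0,0]]'
```

```text
time_s: 22.15
ee_pos: [0.6642, 0.0676, 0.0494]
eef_rot: [3.139, -0.212, -3.082]
force: [-0.2, -0.0, -0.9]
grip_width: 0.0158
grip_force: 30.0
```

It is past the pin-stop height with no force, so the orientation is right.

```bash
python3 shift.py '[[-0.0003,0,0.0015,0,0,0],[0,0,0,0,0,0],[0,0,0,0,0,0]]'
python3 shift.py '[[-0.0002,0,0.001,0,0,0],[0,0,0,0,0,0],[0,0,0,0,0,0]]'
```

```text
time_s: 22.45
ee_pos: [0.6641, 0.0675, 0.0479]
eef_rot: [3.139, -0.212, -3.082]
force: [-1.1, 0.8, -1.3]
grip_width: 0.016
grip_force: 30.0
time_s: 22.75
ee_pos: [0.6643, 0.0676, 0.0472]
eef_rot: [3.139, -0.211, -3.082]
force: [-0.4, 0.2, 1.7]
grip_width: 0.0156
grip_force: 30.0
```

```bash
python3 shift.py '[[-0.0001,0,0.0005,0,0,0],[0,0,0,0,0,0]]'
python3 shift.py '[[0,0,0,0,0,0],[0,0,0,0,0,0],[0,0,0,0,0,0],[0,0,0,0,0,0]]' 0.05
python3 shift.py '[[0.0042,0,-0.0196,0,0,0],[0.0083,0,-0.039,0,0,0],[0.0083,0,-0.039,0,0,0],[0.0083,0,-0.039,0,0,0],[0.0083,0,-0.039,0,0,0],[0.0083,0,-0.039,0,0,0],[0,0,0,0,0,0],[0,0,0,0,0,0]]'
python3 snap.py 12 wrist top side
python3 -c "
import cv2,numpy as np
w=cv2.imread('pics/wrist12.png');t=cv2.imread('pics/side12.png')
m=np.zeros((600,800,3),np.uint8);m[:300,:400]=cv2.resize(w,(400,300))
m[300:,:400]=cv2.resize(t,(400,300))
m[:300,400:]=cv2.resize(w[130:310,230:470],(400,300),interpolation=cv2.INTER_CUBIC)
m[300:,400:]=cv2.resize(t[220:340,270:430],(400,300),interpolation=cv2.INTER_CUBIC)
cv2.imwrite('pics/m6.png',m)"
```

```text
time_s: 22.95
ee_pos: [0.6643, 0.0676, 0.0471]
eef_rot: [3.139, -0.211, -3.082]
force: [-2.0, 0.6, 6.1]
grip_width: 0.0156
grip_force: 30.0
time_s: 23.35
ee_pos: [0.6641, 0.0675, 0.0462]
eef_rot: [3.139, -0.212, -3.082]
force: [-0.0, 0.4, -0.9]
grip_width: 0.0444
grip_force: 0.0
time_s: 24.15
ee_pos: [0.6647, 0.0671, 0.2661]
eef_rot: [3.139, -0.211, -3.082]
force: [0.0, 0.6, -0.7]
grip_width: 0.0502
grip_force: 0.0
```

View pics/m6.png

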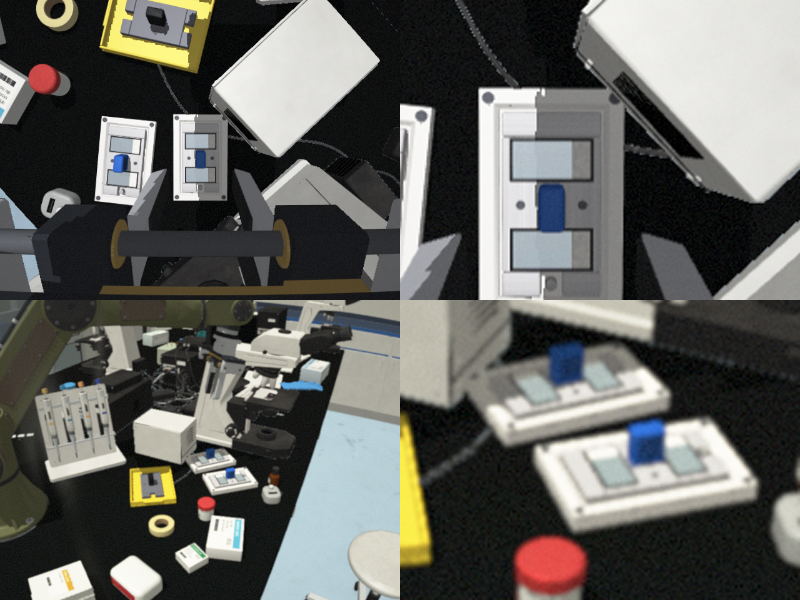

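The spare carrier sits level and fully home in its nest at (200,158), with the pin in its notch (551,283). The blank is flat in the tray at (157,20), and the bystanders are undisturbed.

```bash
python3 -c "
from station import ctrl, cam, telemetry, hand_in
print(hand_in())"
```

```text
the job is handed in; nothing more can be done
None
```

The blank lies flat in the yellow tray and the spare carrier is seated fully home in the emptied nest; I dropped nothing, the last picture shows the other carrier and bystanders in place, and I handed the job in at about 24 s.

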